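Swap the cartridge in a push-push reader bay

TASK

The cartridge in the bench reader is used up: press it right in until it stops and let go, so that the catch lets it spring up, then lift it out and put it in the empty steel tray. Then take the fresh cartridge from the rack, slide it ribbed head last into the reader's sloping slot, press it right in until it stops and let go, so that the catch holds it down. Do not knock over the glass beaker or the two small vials.

Things in the scene. Friction and masses are not known exactly. Their poses are not given: they have to be found in the camera images.
- reader: White bench cartridge reader, fixed, 174 (x) x 150 (y) mm, 145 mm high at the back, 53 mm at the front, origin under its centre. Its sloping front panel has a display above the slot, four keys below. A tall fixed centrifuge stands to its right. A cartridge in the slot shows 34 mm of its head above the panel when ejected, 22 mm when latched, 15 mm when pressed against the stop.
- bay (a point): Centre of the slot's mouth, in the plane of the reader's sloping panel. z points straight out of the slot (35 degrees from vertical, leaning to the reader's front), y along the slot's 55 mm width, x up the panel across its 21 mm. A black bevelled lead-in stands 4 mm above the panel and widens the mouth to 29 x 63 mm. A cartridge stands in it with its z along this z.
- carriage (a joint): Spring carriage under the cartridge, m along the slot: -0.012 up (ejected), 0 held by the catch, +0.0073 at its stop; the spring gives 3 N up, 5.5 N at the stop. Each push to within 1 mm of the stop and release changes it between held and up (push-push catch). Held, two jaws grip the cartridge's side notches: it cannot be pulled out. Up, it is free, lower end 62 mm inside.
- spent_mid (a point): White flat cartridge 96 mm long, 80 g: body 52 x 18 mm for 62 mm from the lower end, then a ribbed head 46 x 14 mm, 34 mm long, to grip or press on. Same after half a turn about its length. Point: its centre, 48 mm from each end; z along it to the head, y its width, x its thickness. The spent one: latched in the reader at the start.
- fresh_mid (a point): White flat cartridge 96 mm long, 80 g: body 52 x 18 mm for 62 mm from the lower end, then a ribbed head 46 x 14 mm, 34 mm long, to grip or press on. Same after half a turn about its length. Point: its centre, 48 mm from each end; z along it to the head, y its width, x its thickness. The fresh one: stands upright in the grey rack at the start, lower end 8 mm above the worktop.
- rack: Grey plastic rack, fixed, 116 x 86 x 34 mm, origin under its centre; two upright pockets 21 x 55 mm, 26 mm deep, at x = -27 mm (holds the fresh cartridge) and x = +27 mm (empty); cartridge and rack axes are parallel.
- tray_mid (a point): Open steel tray, fixed, empty, 130 (x) x 100 (y) mm, walls 3 mm thick and 30 mm high; this point is the centre of its inner floor, 3 mm above the worktop. The spent cartridge may stand or lie anywhere in it.
- beaker: Glass beaker, 52 mm wide, 68 mm high, origin at its foot. Bystander.
- vial_a: Brown glass vial, 22 mm wide, 53 mm high, in front of the reader, origin at its foot. Bystander.
- vial_b: Clear glass vial, 22 mm wide, 53 mm high, left of the reader, origin at its foot. Bystander.
There are look-alikes about, which are no part of the job. Leave any green look-alike of the part that bears fresh_mid alone.

How it is judged:
By the outcome, as a careful person would: the job done as asked, in the order asked, and still so for the second after the job is handed in, with the robot touching nothing.
It also fails if it takes over 69 s, if anything falls off the work surface, if the arm or the gripper's body presses on something with over 40 N, if the wrist force passes 120 N, or if a joint passes its speed limit or range.

ROBOT

A 6-joint arm with a two-finger parallel gripper is mounted at the origin on a cart in front of the work surface, level with it; the furniture and walls round the work are solid. World frame = base frame: x ahead of the robot, y to its left, z up, the work surface at z = 0. Lengths are in m, angles in rad, forces in N, time in s.
With the tool pointing down it reaches from about 0.25 to 0.8 m from the base axis. Payload 3.9 kg.
Tool frame: the origin (TCP) lies between the finger pads; the fingertips stand 8 mm ahead of it and the grasp point (between the pads) lies 11 mm behind it; z points along the fingers, y is the line along which they close (so a half turn about z gives the same grasp; the last joint's range is limited). The gripper opens to 85 mm and grips with 20 to 120 N. Pads are 22 mm wide; open, the fingers measure 114 mm over their backs; the gripper's body (76 mm by 85 mm) begins 54 mm behind the grasp point. The pads swing forward as they close: fully open they stand 13 mm farther back than shut.
Start: joints at [-1.116, 0.26, -0.138, 1.173, 0, 1.571], TCP at [0.231, -0.472, 0.239] pointing down, gripper open.
Joint ranges: [-2.78, 2.78], [-0.83, 1.72], [-1.28, 1.37], [-1.9, 2.12], [-1.57, 1.48], [-3.14, 3.14]. Speed limits (rad/s): [2.57, 2.57, 3.14, 3.14, 3.14, 3.14].

INTERFACE

Orientations are given as a 3x3 rotation matrix whose columns are the frame's x, y, z axes.
In Python, from rig import bot, read_camera, get_calibration gives the robot as it stands.
- The arm moves only by the tool apply_moves, never from a script. Its argument "commands" is one flat list of numbers, 7 for each row, row after row: the finger opening in m, from 0 to 0.0854, then the shift along the tool's x, y, z in m, then the turn, a rotation vector about the tool's x, y, z in degrees. In form: [jaw, x, y, z, rx, ry, rz, jaw, x, y, z, rx, ry, rz, ...]. A call has 1 to 12 rows; each row shifts and turns the commanded pose from where the row before left it, along the tool's axes as they then stand; what a row does not reach is not made up. A row lasts 1/12 s, in which the tool goes at most 41.7 mm and 7.16 degrees, less where a joint would pass 70% of its speed; a pose out of reach is approached as far as the arm can. A call is refused whole if a number of a shift passes 0.0417 or a number of a turn 7.16, either way. A call with a gripper value outside its range is refused whole. The fingers move at their own pace and stop on an object; "grip_force" is the grip in N (left out, the last holds). Time passes only in rows, so rows that do not move let the fingers close. It gives the time, the measured TCP pose, the force, the opening and the grip force at its end, in the units of the state.
- bot.get_state(): the state, without advancing time (a new reading comes with each control period).
- read_camera(name): name is "scene" or "side" or "wrist"; returns the picture (480x640x3 uint8, red, green, blue); there is no depth.
- get_calibration(name): a dict with "intrinsics" (3x3 intrinsics, pixels), "world_from_camera" (4x4, takes a point from camera to world coordinates); the wrist camera has in their place "tool_from_camera" (4x4, takes a point from camera to tool coordinates, whose origin is the TCP and whose axes are the flange's). Camera axes: x right, y down, z forward; pixel columns grow to the right and rows downward; lengths in m; the calibration is good to about 2 mm. A picture is of the moment at which its call begins: read the wrist's pose just before it. get_calibration takes no time and is no camera call.
- bot.sign_off(): hands the job in; it is judged then, once.
The state is a dict: "clock": time; "joints": joint angles; "joint_velocities": joint speeds; "joint_efforts": joint torques, N m; "eef_pos": TCP position; "orientation": TCP orientation; "ft_force": force on the tool from outside, world axes, zero at the start; "wrist_torque": the same for the moment, N m; "width": finger opening in m; "gripper_force": force on a finger pad.
Only numpy, scipy, OpenCV 4.12 (cv2) and the standard library are available. Lean on these libraries where they do the work, as an engineer would, in place of code of your own. Each camera call takes 0.05 s, during which the arm holds its last target. There are 200 camera calls.

## Working session

There is one attempt and no reset: what is moved stays moved. The work goes in short steps, Python scripts to look and compute and a tool call to move; the robot and the scene stay as the last step left them, time stands still between calls to the robot, and variables do not carry over. Pictures are saved under pics/ and viewed, at most 10 in all, crops included, and the job is handed in when it is done.

Besides the shell and the picture viewer there is one more tool, called by a JSON object that holds its "api" and its "payload", one argument or row to a line. apply_moves: Moves the arm, as the interface text tells. Its arguments: {"type":"object","properties":{"commands":{"type":"array"},"grip_force":{"type":"number"}},"required":["commands"]}

```bash
mkdir -p pics; ls; python3 - <<'E'
from rig import bot, read_camera, get_calibration
import cv2
s=bot.get_state(); print(s)
for n in("scene","side"):
    cv2.imwrite(f"pics/{n}0.png",read_camera(n)[:,:,::-1]); c=get_calibration(n); print(n,c)
print(get_calibration("wrist"))
E
```

```text
pics
{'clock': 0.0, 'joints': array([-1.11598322e+00,  2.60668609e-01, -1.39394024e-01,  1.17271636e+00,
       -9.41040271e-06,  1.57080743e+00]), 'joint_velocities': array([ 0.00121738,  0.0002571 , -0.00017216,  0.00036805, -0.00011851,
       -0.0007397 ]), 'joint_efforts': array([-1.53773381e-03, -4.05678964e+01,  2.53922904e+01,  1.86140329e-02,
       -1.61059920e-04,  1.22855300e-05]), 'eef_pos': array([ 0.23032592, -0.47101588,  0.23846355]), 'orientation': array([[ 8.98348013e-01,  4.39283592e-01, -8.79428645e-04],
       [ 4.39284472e-01, -8.98346255e-01,  1.77698199e-03],
       [-9.43239747e-06, -1.98266759e-03, -9.99998034e-01]]), 'ft_force': array([-0.44898332,  0.45296331,  0.24705956]), 'wrist_torque': array([ 0.02689011,  0.04584816, -0.00662015]), 'gripper_force': 0.0, 'width': 0.08573325304354126}
scene {'intrinsics': array([[465.39713818,   0.        , 315.05362752],
       [  0.        , 465.39713818, 236.04247502],
       [  0.        ,   0.        ,   1.        ]]), 'world_from_camera': array([[-0.81224744, -0.43297614,  0.39087818,  0.14333596],
       [-0.58
[... 445 characters left out ...]
78 ,  0.46805759, -0.88353601,  1.02964139],
       [ 0.00771577, -0.88369728, -0.46799528,  0.51602018],
       [ 0.        ,  0.        ,  0.        ,  1.        ]])}
{'intrinsics': array([[361.95097741,   0.        , 322.07236081],
       [  0.        , 361.95097741, 236.79375538],
       [  0.        ,   0.        ,   1.        ]]), 'tool_from_camera': array([[-7.31406505e-04, -9.62575087e-01, -2.71014146e-01,
         6.79569743e-02],
       [ 9.99999721e-01, -7.44751585e-04, -5.36022926e-05,
        -6.36435450e-04],
       [-1.50241983e-04, -2.71014110e-01,  9.62575363e-01,
        -1.34699889e-01],
       [ 0.00000000e+00,  0.00000000e+00,  0.00000000e+00,
         1.00000000e+00]])}
```

View pics/scene0.png

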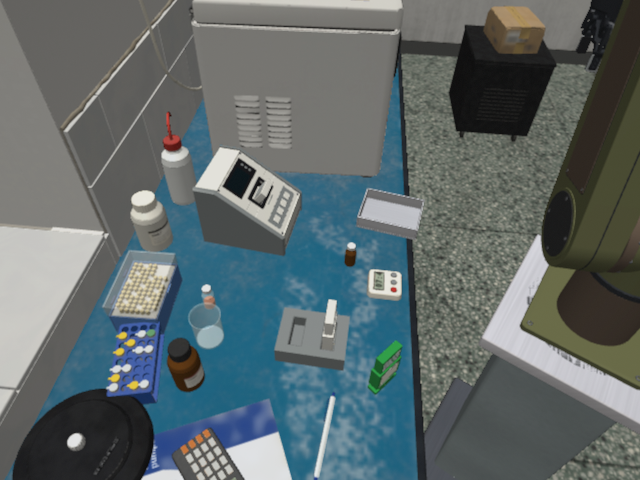

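View pics/side0.png

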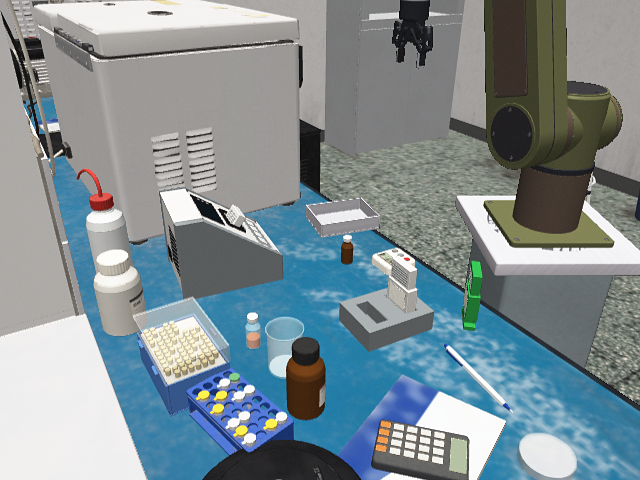

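The scene picture shows:
- the reader at about (250,200), with the latched cartridge head at (262,190)
- the tray at (390,212)
- the brown vial at (350,254), the clear vial at (208,295) and the beaker at (207,325)
- the rack at (313,337)

Two parts could be the fresh cartridge: the white one in the rack at (330,320) and a green one at (385,368). The white one in the rack fits the description, so I'll leave the green one alone. I'll check that in an enlarged crop.

```bash
python3 - <<'E'
import cv2,numpy as np
a=cv2.imread("pics/scene0.png");b=cv2.imread("pics/side0.png")
def t(im,x,y,w,h): 
    o=cv2.resize(im[y:y+h,x:x+w],(400,300),interpolation=cv2.INTER_CUBIC)
    return o
# scale: reader 133x100->x3 ; rack 133x100->x3
r1=t(a,185,140,133,100); r2=t(b,155,180,133,100); k1=t(a,265,285,133,100); k2=t(b,320,240,133,100)
cv2.imwrite("pics/c1.png",np.vstack([np.hstack([r1,r2]),np.hstack([k1,k2])]))
E
```

```text
(no output)
```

View pics/c1.png

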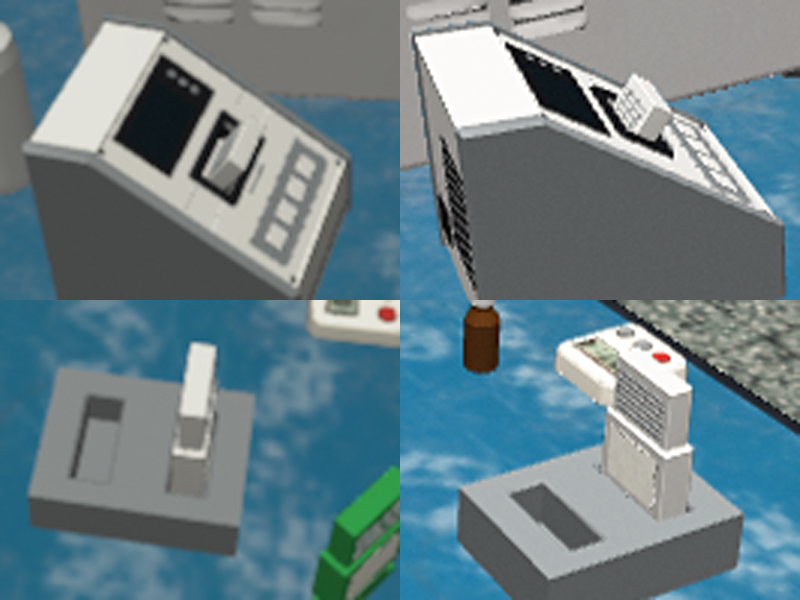

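Top tiles: the reader with the latched head. Bottom tiles: the white cartridge in the grey rack at scene (330,320), which is the fresh one. The green look-alike stands outside the rack. Next I'll fit poses to the corner pixels.

```bash
cat > h.py <<'E'
import numpy as np, cv2
from scipy.optimize import least_squares
from rig import bot, read_camera, get_calibration
def cam(n,st=None):
    c=get_calibration(n); K=c["intrinsics"]
    if n=="wrist":
        T=np.eye(4);T[:3,:3]=st["orientation"];T[:3,3]=st["eef_pos"]; return K,T@c["tool_from_camera"]
    return K,c["world_from_camera"]
def proj(KT,P):
    K,T=KT; q=(np.atleast_2d(P)-T[:3,3])@T[:3,:3]; q=q@K.T; return q[:,:2]/q[:,2:]
def onplane(KT,uv,z):
    K,T=KT; d=T[:3,:3]@np.linalg.solve(K,[uv[0],uv[1],1]); return T[:3,3]+d*(z-T[2,3])/d[2]
def Rz(a): c,s=np.cos(a),np.sin(a); return np.array([[c,-s,0],[s,c,0],[0,0,1.]])
def fit(obs,x0):
    """obs: list of (KT, model pts, pixels); x,y,yaw"""
    f=lambda p: np.concatenate([(proj(k,np.array(M)@Rz(p[2]).T+[p[0],p[1],0])-np.array(u)).ravel() for k,M,u in obs])
    r=least_squares(f,x0,loss="soft_l1"); return r.x,np.round(f(r.x).reshape(-1,2),1)
E
python3 - <<'E'
from h import *
S,D=cam("scene"),cam("side")
R=np.array([[44,75,145],[44,-75,145],[87,75,145],[87,-75,145],[-87,75,53],[-87,-75,53]])/1e3
p,r=fit([(S,R,[(215.6,192.5),(239.9,151.6),(195,189.2),(219.9,146.6),(283,238.7),(300.7,194.9)]),
 (D,R,[(203.2,219.2),(186.6,190.6),(175,223.9),(160,192.6),(283,253.8),(256.4,220.6)])],[.6,0,0])
print("reader",p,r.tolist())
K=np.array([[58,-43,34],[-58,-43,34],[-58,43,34],[58,43,34]])/1e3
p,r=fit([(S,K,[(285,308.3),(349.8,315.9),(344.8,360.5),(275,348.8)]),(D,K[[0,3,2]],[(340,302.5),(369.9,332.4),(433.7,311.5)])],[.45,.2,0])
print("rack",p,r.tolist())
for a,b in((65,50),(50,65)):
  K=np.array([[a,-b,30],[-a,-b,30],[-a,b,30],[a,b,30]])/1e3
  p,r=fit([(S,K,[(368,189),(423,205),(414,236),(357,225)]),(D,K,[(305,213),(362,199),(380,214),(318,235)])],[.45,-.2,0])
  print("tray",a,p,r.tolist())
for n,s,d in(("va",(350,265),(347,262)),("vb",(208,305),(252,347)),("bk",(210,345),(283,372)),("green",(378,388),(470,325))):
  print(n,onplane(S,s,0),onplane(D,d,0))
E
```

```text
reader [0.65222516 0.18783419 0.40105404] [[-2.0, 1.2], [0.4, -4.6], [-3.4, 0.8], [0.7, -2.6], [0.8, 1.6], [1.5, -3.8], [0.2, 0.5], [-3.2, -5.4], [0.3, 0.7], [-1.4, -3.7], [1.2, 1.0], [0.2, -1.3]]
rack [0.38196271 0.3471283  0.4721639 ] [[-0.5, -1.1], [0.2, 0.3], [0.0, 0.0], [-0.8, 1.4], [-0.3, -1.0], [-0.0, -0.1], [0.8, -1.2]]
tray 65 [0.42982211 0.00491519 0.29071509] [[-3.0, 1.2], [-0.6, -1.3], [-0.1, -1.5], [-4.1, -5.7], [1.0, -6.6], [0.8, 0.3], [0.9, 4.4], [2.4, -8.3]]
tray 50 [0.42681262 0.00904021 0.26594728] [[6.1, -0.1], [-5.2, -5.1], [-9.3, 3.7], [0.5, 1.9], [7.7, -9.8], [-5.7, -0.7], [-1.7, 9.7], [12.6, -5.2]]
va [0.4263483  0.15875206 0.        ] [0.42949478 0.15795646 0.        ]
vb [ 5.85206879e-01  3.97244067e-01 -1.11022302e-16] [0.58415669 0.40141038 0.        ]
bk [0.5230629  0.45527806 0.        ] [0.53663964 0.45493778 0.        ]
green [0.24878052 0.35130558 0.        ] [0.24997301 0.35107106 0.        ]
```

```bash
cat >> h.py <<'E'
from scipy.linalg import logm,expm
from scipy.spatial.transform import Rotation as Ro
def pose(R,t): T=np.eye(4);T[:3,:3]=R;T[:3,3]=t;return T
def cur(): s=bot.get_state(); return pose(s["orientation"],s["eef_pos"])
def rows(T0,T1,n):
    A=np.linalg.inv(T0)@T1; a=expm(np.real(logm(A))/n)
    print(n,"x",np.round(a[:3,3],4).tolist(),np.round(Ro.from_matrix(a[:3,:3]).as_rotvec(degrees=True),2).tolist(),
      "mid",np.round((T0@np.real(expm(np.real(logm(A))/2)))[:3,3],3))
c,s_=np.cos(np.radians(35)),np.sin(np.radians(35))
def bayframe(yaw): return Rz(yaw)@np.array([[c,0,-s_],[0,1,0],[s_,0,c]])
def tool(B): return np.c_[B[:,1],B[:,0],-B[:,2]]
E
python3 - <<'E'
from h import *
S,D=cam("scene"),cam("side")
rd=np.array([.652,.188,0]);yaw=.401
B=bayframe(yaw);p0=rd+Rz(yaw)@[-.087,0,.053]
def onp(KT,uv,h):
    K,T=KT; d=T[:3,:3]@np.linalg.solve(K,[uv[0],uv[1],1]); n=B[:,2]; return T[:3,3]+d*(n@(p0+h*n-T[:3,3]))/(n@d)
for k,uv in((S,(261.5,192.5)),(D,(228,221))): q=onp(k,uv,.004); print(q,(q-p0)@B)
for uv in((380,172),(212,165)): print("cfg",onplane(S,uv,0))
bay=p0+B@[.08,0,0]; print(bay)
T1=pose(tool(B),bay+.11*B[:,2]); print(T1)
via=pose(Ro.from_rotvec([0,0,.4]).as_matrix()@np.array([[0,1,0],[1,0,0],[0,0,-1.]]),[.38,.05,.30])
rows(cur(),via,20); rows(via,T1,10)
E
```

```text
[0.62910492 0.18284437 0.10263246] [0.08081896 0.00419021 0.004     ]
[0.63448032 0.22088768 0.11649571] [0.1049888  0.03711735 0.004     ]
cfg [ 0.52846645 -0.13668174  0.        ]
cfg [0.87446088 0.09080447 0.        ]
[0.63223518 0.17962026 0.09888611]
[[-0.39033921  0.75416963  0.52807526  0.5741469 ]
 [ 0.92067112  0.31974716  0.22388937  0.15499243]
 [ 0.          0.57357644 -0.81915204  0.18899284]
 [ 0.          0.          0.          1.        ]]
20 x [0.0297, -0.0035, -0.0031] [-0.0, -0.0, -4.34] mid [ 0.409 -0.24   0.269]
10 x [0.0021, 0.0184, 0.0169] [-3.5, 0.0, -0.01] mid [0.469 0.099 0.228]
```

{"api": "apply_moves", "payload": {
  "commands": [0.085, 0.0297, -0.0035, -0.0031, 0, 0, -4.34, 0.085, 0.0297, -0.0035, -0.0031, 0, 0, -4.34, 0.085, 0.0297, -0.0035, -0.0031, 0, 0, -4.34, 0.085, 0.0297, -0.0035, -0.0031, 0, 0, -4.34, 0.085, 0.0297, -0.0035, -0.0031, 0, 0, -4.34, 0.085, 0.0297, -0.0035, -0.0031, 0, 0, -4.34, 0.085, 0.0297, -0.0035, -0.0031, 0, 0, -4.34, 0.085, 0.0297, -0.0035, -0.0031, 0, 0, -4.34, 0.085, 0.0297, -0.0035, -0.0031, 0, 0, -4.34, 0.085, 0.0297, -0.0035, -0.0031, 0, 0, -4.34]
}}

```text
clock: 0.93
eef_pos: [0.4097, -0.2391, 0.27]
orientation: [[0.347, 0.938, -0.0], [0.938, -0.347, 0.0], [0.0, -0.001, -1.0]]
ft_force: [0.3, -0.9, -0.1]
width: 0.0852
gripper_force: 0.0
```

{"api": "apply_moves", "payload": {
  "commands": [0.085, 0.0297, -0.0035, -0.0031, 0, 0, -4.34, 0.085, 0.0297, -0.0035, -0.0031, 0, 0, -4.34, 0.085, 0.0297, -0.0035, -0.0031, 0, 0, -4.34, 0.085, 0.0297, -0.0035, -0.0031, 0, 0, -4.34, 0.085, 0.0297, -0.0035, -0.0031, 0, 0, -4.34, 0.085, 0.0297, -0.0035, -0.0031, 0, 0, -4.34, 0.085, 0.0297, -0.0035, -0.0031, 0, 0, -4.34, 0.085, 0.0297, -0.0035, -0.0031, 0, 0, -4.34, 0.085, 0.0297, -0.0035, -0.0031, 0, 0, -4.34, 0.085, 0.0297, -0.0035, -0.0031, 0, 0, -4.34]
}}

```text
clock: 1.77
eef_pos: [0.3795, 0.0514, 0.3011]
orientation: [[-0.392, 0.92, -0.0], [0.92, 0.392, 0.0], [0.0, -0.0, -1.0]]
ft_force: [0.5, 0.1, 0.2]
width: 0.0851
gripper_force: 0.0
```

{"api": "apply_moves", "payload": {
  "commands": [0.0, 0.0021, 0.0184, 0.0169, -3.5, 0, 0, 0.0, 0.0021, 0.0184, 0.0169, -3.5, 0, 0, 0.0, 0.0021, 0.0184, 0.0169, -3.5, 0, 0, 0.0, 0.0021, 0.0184, 0.0169, -3.5, 0, 0, 0.0, 0.0021, 0.0184, 0.0169, -3.5, 0, 0, 0.0, 0.0021, 0.0184, 0.0169, -3.5, 0, 0, 0.0, 0.0021, 0.0184, 0.0169, -3.5, 0, 0, 0.0, 0.0021, 0.0184, 0.0169, -3.5, 0, 0, 0.0, 0.0021, 0.0184, 0.0169, -3.5, 0, 0, 0.0, 0.0021, 0.0184, 0.0169, -3.5, 0, 0, 0.0, 0, 0, 0, 0, 0, 0, 0.0, 0, 0, 0, 0, 0, 0]
}}

```text
clock: 2.77
eef_pos: [0.5727, 0.1545, 0.1883]
orientation: [[-0.389, 0.757, 0.525], [0.921, 0.319, 0.222], [0.001, 0.57, -0.822]]
ft_force: [-1.1, 0.0, -0.6]
width: -0.0
gripper_force: 0.0
```

```bash
python3 - <<'E'
from h import *
st=bot.get_state(); im=read_camera("wrist")[:,:,::-1]
print(st["clock"],st["eef_pos"],st["orientation"].tolist(),st["joints"],st["width"])
cv2.imwrite("pics/w1.png",im); np.save("w1.npy",pose(st["orientation"],st["eef_pos"]))
E
```

```text
2.7667 [0.5727271  0.15447323 0.18830821] [[-0.3887778956161748, 0.7572336155097409, 0.5248323536352387], [0.9213312995353018, 0.31914946216252166, 0.22201859673902358], [0.0006199813309131681, 0.5698603972407793, -0.8217412873159841]] [ 0.20528827  0.07167048 -0.74245582  0.15925512  0.11059527  1.4110597 ] -3.921946848174392e-06
```

View pics/w1.png

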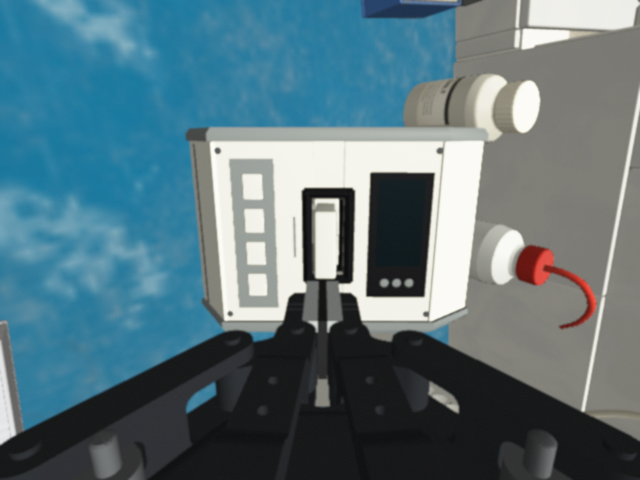

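The wrist view shows the slot's black frame at columns 303–355 with its top at row 188. The cartridge head is at (326,238) and the closed fingertips are near (323,285). I'll read the exact edges from intensity profiles.

```bash
python3 - <<'E'
from h import *
im=cv2.cvtColor(cv2.imread("pics/w1.png"),cv2.COLOR_BGR2GRAY)
print("row 240, cols 296..362",im[236:246,296:362].mean(0).astype(int).tolist())
print("col 322-332, rows 180..290",im[180:290,320:334].mean(1).astype(int).tolist())
print("col 345-350, rows 180..300",im[180:300,344:348].mean(1).astype(int).tolist())
T=np.load("w1.npy");k=(get_calibration("wrist")["intrinsics"],T@get_calibration("wrist")["tool_from_camera"])
rd=np.array([.652,.188,0]);yaw=.401;B=bayframe(yaw);p0=rd+Rz(yaw)@[-.087,0,.053];bay=p0+B@[.08,0,0]
P=lambda x,y,z: proj(k,bay+B@np.array([x,y,z])/1e3)[0].round(1).tolist()
print("bay",P(0,0,0),"x+10",P(10,0,0),"y10",P(0,10,0))
print("head top corners",[P(a,b,22) for a in(-7,7) for b in(-23,23)])
print("mouth corners",[P(a,b,4) for a in(-14.5,14.5) for b in(-31.5,31.5)])
print("panel corners",[P(a,b,0) for a in(-80,80) for b in(-75,75)])
E
```

```text
row 240, cols 296..362 [228, 239, 243, 243, 239, 216, 141, 59, 18, 13, 18, 22, 26, 27, 30, 56, 95, 116, 138, 188, 227, 237, 239, 239, 239, 240, 240, 240, 240, 240, 241, 241, 241, 241, 241, 242, 242, 245, 245, 239, 232, 222, 170, 82, 21, 20, 36, 39, 26, 15, 13, 16, 19, 24, 26, 26, 40, 107, 195, 238, 243, 243, 242, 242, 242, 242]
col 322-332, rows 180..290 [243, 243, 243, 243, 243, 243, 236, 181, 88, 29, 20, 22, 24, 24, 22, 17, 21, 63, 145, 217, 239, 239, 224, 181, 146, 137, 138, 140, 141, 141, 147, 176, 219, 236, 240, 241, 241, 241, 241, 241, 241, 241, 241, 241, 241, 241, 241, 241, 241, 241, 241, 241, 241, 241, 241, 241, 241, 241, 241, 241, 241, 241, 241, 241, 241, 241, 241, 241, 241, 241, 241, 241, 241, 241, 241, 241, 240, 240, 240, 240, 240, 240, 240, 240, 240, 240, 240, 240, 240, 240, 240, 240, 240, 240, 240, 240, 239, 228, 171, 89, 47, 56, 68, 71, 71, 71, 71, 71, 70, 70]
col 345-350, rows 180..300 [239, 238, 239, 239, 239, 239, 231, 176, 84, 29, 20, 21, 23, 25, 22, 18, 17, 17, 21, 25, 27, 29, 28, 29, 28, 24, 21, 20, 20, 20, 20, 21, 21, 21, 23, 22, 22, 23, 22, 22, 21, 18, 17, 16, 17, 17, 16, 17, 18, 18, 17, 18, 19, 18, 18, 18, 18, 16, 17, 16, 17, 17, 18, 18, 19, 19, 19, 20, 20, 19, 19, 20, 19, 18, 17, 18, 17, 19, 18, 19, 18, 19, 19, 19, 19, 19, 17, 16, 16, 16, 17, 17, 17, 17, 17, 16, 16, 18, 20, 21, 21, 20, 47, 132, 214, 239, 241, 241, 241, 241, 241, 235, 185, 98, 37, 24, 23, 24, 24, 24]
bay [325.9, 236.8] x+10 [340.1, 236.8] y10 [325.9, 223.0]
head top corners [[315.5, 279.2], [315.0, 211.2], [336.6, 279.2], [337.3, 211.2]]
mouth corners [[305.7, 280.6], [304.4, 193.3], [346.1, 280.6], [347.6, 193.2]]
panel corners [[220.9, 331.6], [202.8, 125.8], [431.1, 331.6], [449.6, 125.2]]
```

```bash
cat >> h.py <<'E'
rd=np.array([.652,.188,0]);B=bayframe(.401);bay=rd+Rz(.401)@[-.087,0,.053]+B@[.0808,.0005,0]
def atbay(h): return pose(tool(B),bay+h*B[:,2])   # TCP h above panel
def where(): T=cur(); print("TCP in bay mm",((T[:3,3]-bay)@B*1e3).round(1), "rot err deg",Ro.from_matrix(tool(B).T@T[:3,:3]).as_rotvec(degrees=True).round(2))
E
python3 -c "
from h import *
where(); rows(cur(),atbay(.034),4)"
```

```text
TCP in bay mm [ -1.8  -0.6 110.9] rot err deg [ 0.21 -0.04  0.11]
4 x [0.0002, 0.0005, 0.0192] [-0.05, 0.01, -0.03] mid [0.594 0.164 0.158]
```

{"api": "apply_moves", "payload": {
  "commands": [0, 0.0002, 0.0005, 0.0192, -0.05, 0, 0, 0, 0.0002, 0.0005, 0.0192, -0.05, 0, 0, 0, 0.0002, 0.0005, 0.0192, -0.05, 0, 0, 0, 0.0002, 0.0005, 0.0192, -0.05, 0, 0, 0, 0, 0, 0.003, 0, 0, 0, 0, 0, 0, 0.003, 0, 0, 0, 0, 0, 0, 0.002, 0, 0, 0, 0, 0, 0, 0.002, 0, 0, 0, 0, 0, 0, 0.001, 0, 0, 0, 0, 0, 0, 0, 0, 0, 0]
}}

```text
clock: 3.65
eef_pos: [0.6223, 0.1756, 0.1209]
orientation: [[-0.388, 0.752, 0.533], [0.921, 0.317, 0.224], [-0.0, 0.578, -0.816]]
ft_force: [-2.1, -0.3, 3.9]
width: 0.0004
gripper_force: 1.9
```

```bash
python3 -c "
from h import *
where(); print(B.T@bot.get_state()['ft_force'])"
```

```text
TCP in bay mm [ 3.1 -0.3 24.1] rot err deg [-0.3  -0.09  0.09]
[0.55309618 0.5527839  4.38047077]
```

{"api": "apply_moves", "payload": {
  "commands": [0, 0, 0, 0.001, 0, 0, 0, 0, 0, 0, 0.001, 0, 0, 0, 0, 0, 0, 0.001, 0, 0, 0, 0, 0, 0, 0, 0, 0, 0]
}}

```text
clock: 3.98
eef_pos: [0.6237, 0.1763, 0.1174]
orientation: [[-0.388, 0.753, 0.532], [0.921, 0.317, 0.224], [-0.0, 0.577, -0.817]]
ft_force: [-3.5, -1.0, 4.0]
width: -0.0001
gripper_force: 2.5
```

```bash
python3 -c "
from h import *
where(); print(B.T@bot.get_state()['ft_force'])"
```

```text
TCP in bay mm [ 2.3 -0.2 20.4] rot err deg [-0.22 -0.08  0.09]
[-0.67130336  0.42119844  5.30054065]
```

{"api": "apply_moves", "payload": {
  "commands": [0, 0, 0, 0.001, 0, 0, 0, 0, 0, 0, 0.001, 0, 0, 0, 0, 0, 0, 0.001, 0, 0, 0, 0, 0, 0, 0, 0, 0, 0]
}}

```text
clock: 4.32
eef_pos: [0.6259, 0.1771, 0.1179]
orientation: [[-0.388, 0.75, 0.535], [0.921, 0.317, 0.225], [-0.0, 0.58, -0.814]]
ft_force: [-16.9, -5.1, 23.6]
width: -0.0001
gripper_force: 15.0
```

```bash
python3 -c "
from h import *
where(); print(B.T@bot.get_state()['ft_force'])"
```

```text
TCP in bay mm [ 4.5 -0.3 19.4] rot err deg [-0.47 -0.09  0.08]
[-0.83764859  1.89296736 29.34424592]
```

{"api": "apply_moves", "payload": {
  "commands": [0, 0, 0, -0.004, 0, 0, 0, 0, 0, 0, -0.004, 0, 0, 0, 0, 0, 0, -0.02, 0, 0, 0, 0.045, 0, 0, -0.03, 0, 0, 0, 0.045, 0, 0, -0.03, 0, 0, 0, 0.045, 0, 0, 0, 0, 0, 0, 0.045, 0, 0, 0, 0, 0, 0, 0.045, 0, 0, 0, 0, 0, 0, 0.045, 0, 0, 0, 0, 0, 0]
}}

```text
clock: 5.07
eef_pos: [0.578, 0.1573, 0.185]
orientation: [[-0.389, 0.754, 0.529], [0.921, 0.318, 0.224], [0.0, 0.574, -0.819]]
ft_force: [0.2, 0.8, -0.5]
width: 0.0449
gripper_force: 0.0
```

```bash
python3 - <<'E'
from h import *
where(); st=bot.get_state(); im=read_camera("wrist")[:,:,::-1]
cv2.imwrite("pics/w2.png",im[130:430,120:520].repeat(2,0).repeat(2,1)); cv2.imwrite("pics/w2full.png",im);np.save("w2.npy",pose(st["orientation"],st["eef_pos"]))
rows(cur(),atbay(.0145),6)
E
```

```text
TCP in bay mm [5.000e-01 1.000e-01 1.042e+02] rot err deg [-0.06 -0.04  0.11]
6 x [-0.0, -0.0001, 0.0149] [0.01, 0.01, -0.02] mid [0.601 0.167 0.148]
```

View pics/w2.png

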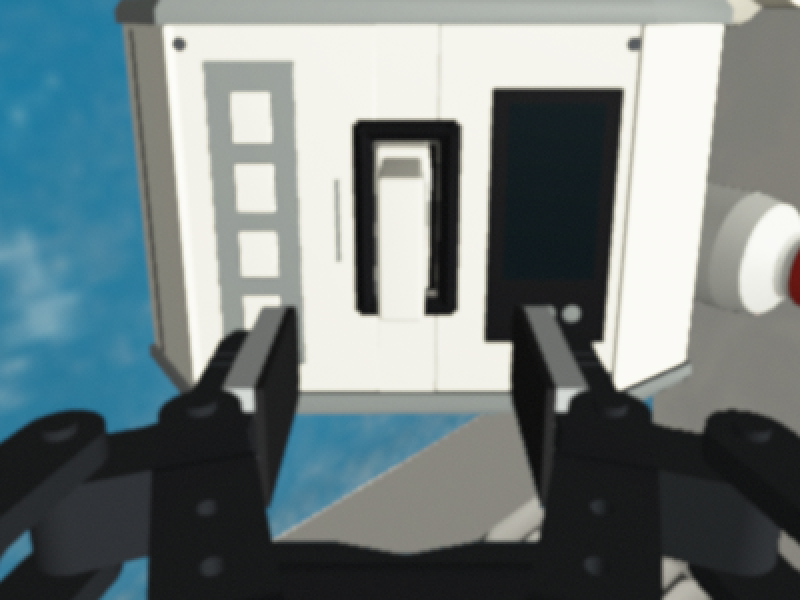

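The cartridge has sprung up: more of the head shows and the body shoulder is visible at crop (405,235). The fingers straddle it, centred to about 1 mm. Next I go down and grip.

{"api": "apply_moves", "payload": {
  "commands": [0.045, 0, 0, 0.018, 0, 0, 0, 0.045, 0, 0, 0.018, 0, 0, 0, 0.045, 0, 0, 0.018, 0, 0, 0, 0.045, 0, 0, 0.018, 0, 0, 0, 0.045, 0, 0, 0.012, 0, 0, 0, 0.045, 0, 0, 0.006, 0, 0, 0, 0.045, 0, 0, 0, 0, 0, 0, 0.005, 0, 0, 0, 0, 0, 0, 0.005, 0, 0, 0, 0, 0, 0, 0.005, 0, 0, 0, 0, 0, 0, 0.005, 0, 0, 0, 0, 0, 0, 0.005, 0, 0, 0, 0, 0, 0],
  "grip_force": 40
}}

```text
clock: 6.12
eef_pos: [0.626, 0.1773, 0.1136]
orientation: [[-0.388, 0.753, 0.532], [0.922, 0.317, 0.224], [-0.0, 0.577, -0.817]]
ft_force: [-0.1, -0.2, -1.4]
width: 0.013
gripper_force: 42.4
```

```bash
python3 -c "
from h import *
where(); print(B.T@bot.get_state()['ft_force'])"
```

```text
TCP in bay mm [ 2.2 -0.2 15.8] rot err deg [-0.22 -0.08  0.1 ]
[-0.90237109 -0.18921397 -1.05162732]
```

```bash
python3 - <<'E'
from h import *
T=cur(); np.save("grip0.npy",T); o=T.copy(); o[:3,3]-=.102*T[:3,2]
R=Rz(.29)@np.array([[0,1,0],[1,0,0],[0,0,-1.]])
via=pose(R,[.43,.005,.17]); rows(o,via,12)
a=np.linalg.inv(o)@via; L=np.real(logm(a))
for f in np.linspace(0,1,7):
    Q=o@np.real(expm(L*f)); print(Q[:3,3].round(3),(Q@[0,0,.081,1])[:3].round(3))
E
```

```text
12 x [-0.0077, -0.0155, -0.003] [2.93, -0.16, 0.5] mid [0.505 0.079 0.169]
[0.572 0.154 0.197] [0.615 0.173 0.131]
[0.551 0.129 0.185] [0.588 0.144 0.114]
[0.528 0.104 0.175] [0.558 0.116 0.101]
[0.505 0.079 0.169] [0.528 0.087 0.092]
[0.48  0.054 0.166] [0.496 0.059 0.087]
[0.455 0.029 0.166] [0.463 0.032 0.086]
[0.43  0.005 0.17 ] [0.43  0.005 0.089]
```

{"api": "apply_moves", "payload": {
  "commands": [0.005, 0, 0, -0.004, 0, 0, 0, 0.005, 0, 0, -0.008, 0, 0, 0, 0.005, 0, 0, -0.01, 0, 0, 0, 0.005, 0, 0, -0.01, 0, 0, 0, 0.005, 0, 0, -0.01, 0, 0, 0, 0.005, 0, 0, -0.01, 0, 0, 0, 0.005, 0, 0, -0.01, 0, 0, 0, 0.005, 0, 0, -0.01, 0, 0, 0, 0.005, 0, 0, -0.015, 0, 0, 0, 0.005, 0, 0, -0.015, 0, 0, 0]
}}

```text
clock: 6.95
eef_pos: [0.5712, 0.1543, 0.1972]
orientation: [[-0.388, 0.753, 0.531], [0.921, 0.318, 0.224], [0.0, 0.576, -0.817]]
ft_force: [-0.9, 0.2, -0.8]
width: 0.0133
gripper_force: 42.4
```

{"api": "apply_moves", "payload": {
  "commands": [0.005, -0.0077, -0.0155, -0.003, 2.93, -0.16, 0.5, 0.005, -0.0077, -0.0155, -0.003, 2.93, -0.16, 0.5, 0.005, -0.0077, -0.0155, -0.003, 2.93, -0.16, 0.5, 0.005, -0.0077, -0.0155, -0.003, 2.93, -0.16, 0.5, 0.005, -0.0077, -0.0155, -0.003, 2.93, -0.16, 0.5, 0.005, -0.0077, -0.0155, -0.003, 2.93, -0.16, 0.5, 0.005, -0.0077, -0.0155, -0.003, 2.93, -0.16, 0.5, 0.005, -0.0077, -0.0155, -0.003, 2.93, -0.16, 0.5, 0.005, -0.0077, -0.0155, -0.003, 2.93, -0.16, 0.5, 0.005, -0.0077, -0.0155, -0.003, 2.93, -0.16, 0.5, 0.005, -0.0077, -0.0155, -0.003, 2.93, -0.16, 0.5, 0.005, -0.0077, -0.0155, -0.003, 2.93, -0.16, 0.5]
}}

```text
clock: 7.95
eef_pos: [0.4296, 0.0043, 0.1705]
orientation: [[-0.286, 0.958, -0.001], [0.958, 0.286, -0.001], [-0.001, -0.001, -1.0]]
ft_force: [-0.5, 0.1, -1.5]
width: 0.0136
gripper_force: 42.5
```

{"api": "apply_moves", "payload": {
  "commands": [0.005, 0, 0, 0, 0, 0, 0, 0.005, 0, 0, 0, 0, 0, 0]
}}

```text
clock: 8.12
eef_pos: [0.431, 0.005, 0.1701]
orientation: [[-0.286, 0.958, 0.003], [0.958, 0.286, 0.001], [-0.0, 0.003, -1.0]]
ft_force: [-0.1, 0.1, 0.4]
width: 0.0135
gripper_force: 42.4
```

```bash
python3 - <<'E'
from h import *
T=cur(); print(T.round(4),bot.get_state()["joints"].round(2))
a,b=read_camera("scene")[:,:,::-1],read_camera("side")[:,:,::-1]
t=lambda im,x,y:cv2.resize(im[y:y+150,x:x+100],(400,600),interpolation=cv2.INTER_CUBIC)
cv2.imwrite("pics/t1.png",np.hstack([t(a,335,110),t(b,290,110)]))
E
```

```text
[[-2.861e-01  9.582e-01  2.700e-03  4.310e-01]
 [ 9.582e-01  2.861e-01  7.000e-04  5.000e-03]
 [-1.000e-04  2.800e-03 -1.000e+00  1.701e-01]
 [ 0.000e+00  0.000e+00  0.000e+00  1.000e+00]] [ 0.01  0.14 -0.48  0.94  0.    1.29]
```

View pics/t1.png

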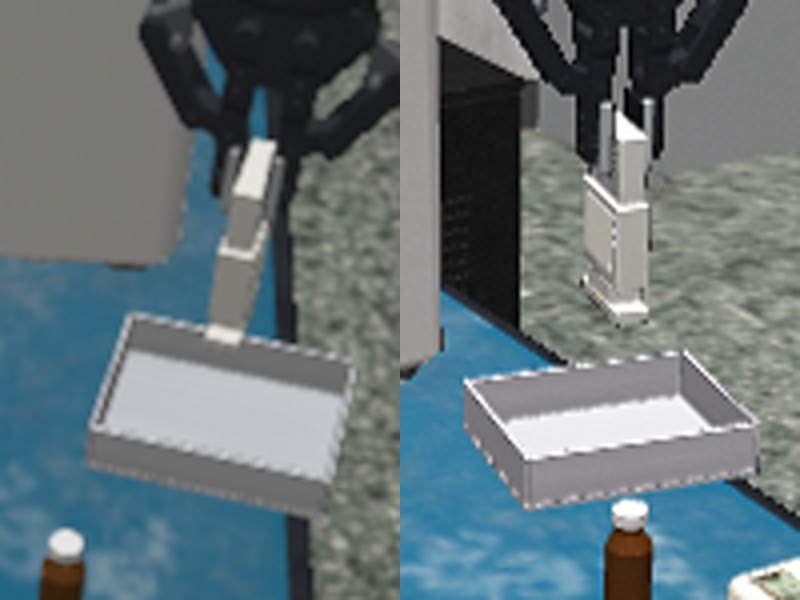

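The spent cartridge hangs upright in the fingers over the tray. The rim corners are now sharper, so I'll refit the tray.

```bash
python3 - <<'E'
from h import *
K=np.array([[65,-50,33],[-65,-50,33],[-65,50,33],[65,50,33]])/1e3
p,r=fit([(cam("scene"),K,[(367.5,189.5),(423.8,201.3),(417.5,230),(357.5,217.5)]),(cam("side"),K,[(306.3,206.3),(361.3,198),(379.3,216.3),(321.3,225)])],[.45,-.02,.29])
print(p,r.tolist())
T=cur();T1=pose(Rz(p[2])@np.array([[0,1,0],[1,0,0],[0,0,-1.]]),[p[0],p[1],.092]);rows(T,T1,6)
E
```

```text
[ 0.42867582 -0.00111147  0.3228763 ] [[-1.5, -1.1], [-0.1, -0.7], [-0.6, 1.6], [-2.0, 0.2], [-0.2, -1.9], [0.8, -1.4], [2.2, -1.0], [0.7, -0.7]]
6 x [-0.0009, -0.0007, 0.013] [0.02, 0.0, -0.3] mid [0.43  0.002 0.131]
```

{"api": "apply_moves", "payload": {
  "commands": [0.005, -0.001, -0.0007, 0.013, 0, 0, -0.3, 0.005, -0.001, -0.0007, 0.013, 0, 0, -0.3, 0.005, -0.001, -0.0007, 0.013, 0, 0, -0.3, 0.005, -0.001, -0.0007, 0.013, 0, 0, -0.3, 0.005, -0.001, -0.0007, 0.013, 0, 0, -0.3, 0.005, -0.001, -0.0007, 0.013, 0, 0, -0.3, 0.005, 0, 0, 0.002, 0, 0, 0, 0.005, 0, 0, 0.002, 0, 0, 0, 0.005, 0, 0, 0.001, 0, 0, 0, 0.005, 0, 0, 0.0, 0, 0, 0]
}}

```text
clock: 9.05
eef_pos: [0.4286, -0.0019, 0.0871]
orientation: [[-0.317, 0.948, 0.002], [0.948, 0.317, -0.0], [-0.001, 0.001, -1.0]]
ft_force: [0.7, 0.3, -1.1]
width: 0.0128
gripper_force: 42.3
```

{"api": "apply_moves", "payload": {
  "commands": [0.005, 0, 0, 0.001, 0, 0, 0, 0.005, 0, 0, 0.001, 0, 0, 0, 0.005, 0, 0, 0.001, 0, 0, 0, 0.005, 0, 0, 0.0, 0, 0, 0]
}}

```text
clock: 9.38
eef_pos: [0.4283, -0.0021, 0.0838]
orientation: [[-0.317, 0.949, 0.001], [0.949, 0.317, -0.0], [-0.0, 0.001, -1.0]]
ft_force: [0.9, -0.3, -0.6]
width: 0.0131
gripper_force: 42.4
```

{"api": "apply_moves", "payload": {
  "commands": [0.005, 0, 0, 0.001, 0, 0, 0, 0.005, 0, 0, 0.001, 0, 0, 0, 0.005, 0, 0, 0.0, 0, 0, 0]
}}

```text
clock: 9.63
eef_pos: [0.4286, -0.0021, 0.0837]
orientation: [[-0.317, 0.949, 0.002], [0.949, 0.317, -0.0], [-0.001, 0.002, -1.0]]
ft_force: [-4.5, -0.1, 19.4]
width: 0.0134
gripper_force: 45.6
```

{"api": "apply_moves", "payload": {
  "commands": [0.005, 0, 0, -0.0015, 0, 0, 0, 0.005, 0, 0, 0, 0, 0, 0, 0.03, 0, 0, 0, 0, 0, 0, 0.045, 0, 0, 0, 0, 0, 0, 0.045, 0, 0, 0, 0, 0, 0, 0.045, 0, 0, -0.01, 0, 0, 0, 0.045, 0, 0, -0.02, 0, 0, 0, 0.045, 0, 0, -0.04, 0, 0, 0, 0.045, 0, 0, -0.04, 0, 0, 0, 0.045, 0, 0, -0.03, 0, 0, 0]
}}

```text
clock: 10.47
eef_pos: [0.4282, -0.0021, 0.2255]
orientation: [[-0.317, 0.949, 0.001], [0.949, 0.317, -0.0], [-0.001, 0.001, -1.0]]
ft_force: [1.0, -0.2, -0.8]
width: 0.0449
gripper_force: 0.0
```

```bash
python3 - <<'E'
from h import *
r=np.array([.382,.347]);y=.472
R=Rz(y)@np.array([[0,1,0],[1,0,0],[0,0,-1.]])
q=np.array([*r,0])+Rz(y)@[-.027,0,0]; print("fresh",q)
# view pose: lower target: point at z~0.10 at 107 ahead -> TCP z .215
T1=pose(R,[q[0],q[1],.215]); rows(cur(),T1,12)
a,b=read_camera("scene")[:,:,::-1],read_camera("side")[:,:,::-1]
t=lambda im,x,y:cv2.resize(im[y:y+100,x:x+100],(400,400),interpolation=cv2.INTER_CUBIC)
cv2.imwrite("pics/t2.png",np.hstack([t(a,335,150),t(b,290,150)]))
E
```

```text
fresh [0.35795216 0.33472395 0.        ]
12 x [0.0282, 0.0053, 0.0009] [0.01, 0.0, -0.72] mid [0.399 0.168 0.22 ]
```

View pics/t2.png

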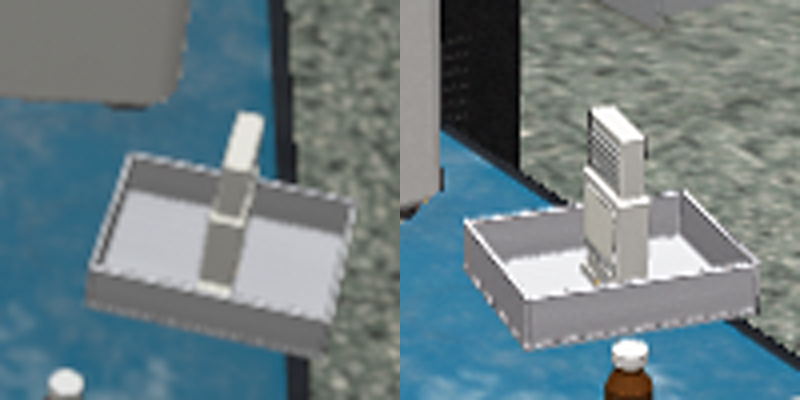

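The spent cartridge stands upright near the middle of the tray, at scene about (391,205). Next is the rack.

{"api": "apply_moves", "payload": {
  "commands": [0.045, 0.0282, 0.0053, 0.0009, 0, 0, -0.72, 0.045, 0.0282, 0.0053, 0.0009, 0, 0, -0.72, 0.045, 0.0282, 0.0053, 0.0009, 0, 0, -0.72, 0.045, 0.0282, 0.0053, 0.0009, 0, 0, -0.72, 0.045, 0.0282, 0.0053, 0.0009, 0, 0, -0.72, 0.045, 0.0282, 0.0053, 0.0009, 0, 0, -0.72, 0.045, 0.0282, 0.0053, 0.0009, 0, 0, -0.72, 0.045, 0.0282, 0.0053, 0.0009, 0, 0, -0.72, 0.045, 0.0282, 0.0053, 0.0009, 0, 0, -0.72, 0.045, 0.0282, 0.0053, 0.0009, 0, 0, -0.72, 0.045, 0.0282, 0.0053, 0.0009, 0, 0, -0.72, 0.045, 0.0282, 0.0053, 0.0009, 0, 0, -0.72]
}}

```text
clock: 11.57
eef_pos: [0.3568, 0.3357, 0.2111]
orientation: [[-0.456, 0.89, -0.001], [0.89, 0.456, -0.002], [-0.001, -0.002, -1.0]]
ft_force: [0.2, 0.3, 1.0]
width: 0.0449
gripper_force: 0.0
```

{"api": "apply_moves", "payload": {
  "commands": [0.045, 0, 0, 0, 0, 0, 0, 0.045, 0, 0, 0, 0, 0, 0]
}}

```text
clock: 11.73
eef_pos: [0.3569, 0.3354, 0.211]
orientation: [[-0.458, 0.889, -0.001], [0.889, 0.458, -0.002], [-0.001, -0.002, -1.0]]
ft_force: [-0.1, -0.3, -0.0]
width: 0.0448
gripper_force: 0.0
```

```bash
python3 - <<'E'
from h import *
st=bot.get_state(); im=read_camera("wrist")[:,:,::-1]; k=cam("wrist",st)
print(st["eef_pos"],st["orientation"].round(3).tolist(),st["joints"].round(2))
np.save("w3.npy",pose(st["orientation"],st["eef_pos"])); cv2.imwrite("pics/w3full.png",im)
cv2.imwrite("pics/w3.png",cv2.resize(im[90:390,120:520],(800,600),interpolation=cv2.INTER_CUBIC))
R=Rz(.472); q=np.array([.358,.3347,0])
for z,a,b in((104,7,23),(70,9,26)): print([proj(k,q+R@np.array([i*a,j*b,z])/1e3)[0].round(1).tolist() for i in(-1,1) for j in(-1,1)])
E
```

```text
[0.35692321 0.33540175 0.21099668] [[-0.458, 0.889, -0.001], [0.889, 0.458, -0.002], [-0.001, -0.002, -1.0]] [ 0.75  0.22 -0.27  1.08 -0.    1.85]
[[314.4, 270.8], [314.2, 207.3], [334.1, 270.9], [334.9, 207.4]]
[[312.9, 259.0], [312.6, 194.8], [335.2, 259.0], [336.1, 194.9]]
```

View pics/w3.png

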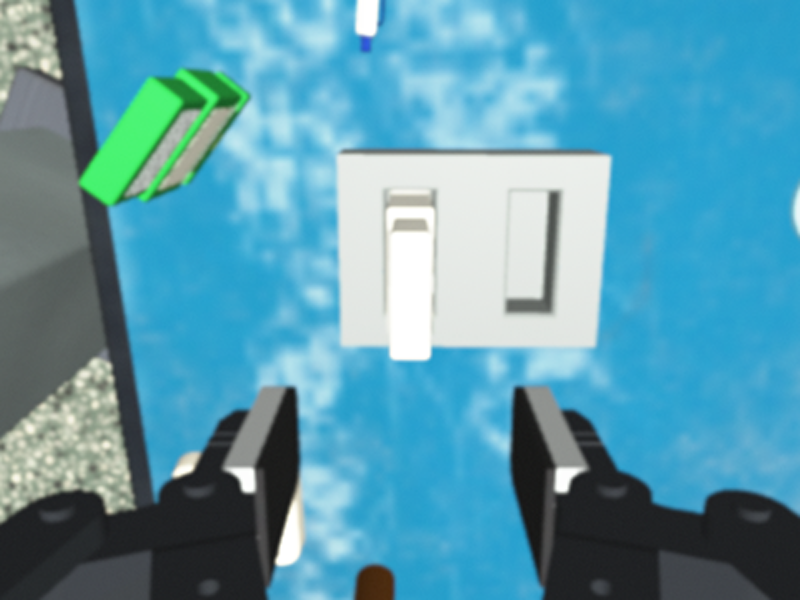

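The fresh white cartridge head is at crop cols 389–433, rows 232–360, within 1 mm of the prediction. The green look-alike at crop (165,140) is clear of the fingers.

```bash
python3 - <<'E'
from h import *
R=Rz(.472); q=np.array([.358,.3347,0])+R@[.0007,.0005,0]
rows(cur(),pose(R@np.array([[0,1,0],[1,0,0],[0,0,-1.]]),[q[0],q[1],.0888]),6)
E
```

```text
6 x [0.0001, 0.0003, 0.0204] [-0.02, 0.01, 0.02] mid [0.358 0.335 0.15 ]
```

{"api": "apply_moves", "payload": {
  "commands": [0.045, 0.0001, 0.0003, 0.0204, 0, 0, 0, 0.045, 0.0001, 0.0003, 0.0204, 0, 0, 0, 0.045, 0.0001, 0.0003, 0.0204, 0, 0, 0, 0.045, 0.0001, 0.0003, 0.0204, 0, 0, 0, 0.045, 0.0001, 0.0003, 0.0204, 0, 0, 0, 0.045, 0.0001, 0.0003, 0.0204, 0, 0, 0, 0.045, 0, 0, 0, 0, 0, 0, 0.005, 0, 0, 0, 0, 0, 0, 0.005, 0, 0, 0, 0, 0, 0, 0.005, 0, 0, 0, 0, 0, 0, 0.005, 0, 0, 0, 0, 0, 0, 0.005, 0, 0, 0, 0, 0, 0],
  "grip_force": 40
}}

```text
clock: 12.78
eef_pos: [0.36, 0.3366, 0.0911]
orientation: [[-0.455, 0.89, 0.002], [0.89, 0.455, 0.001], [0.0, 0.003, -1.0]]
ft_force: [-0.6, -0.3, 3.3]
width: 0.013
gripper_force: 42.5
```

```bash
python3 - <<'E'
from h import *
T=cur(); print(T.round(4)); 
up=T.copy(); up[2,3]+=.09
G=np.load("grip0.npy"); dz=(T[2,3]-.0888); print("dz",dz)
G2=G.copy(); G2[:3,3]+=-G[:3,2]*dz   # same cartridge pose in slot
np.save("ins.npy",G2)
o=G2.copy(); o[:3,3]-=.085*G[:3,2]; o[:3,3]; np.save("pre.npy",o)
rows(up,o,14)
L=np.real(logm(np.linalg.inv(up)@o))
for f in np.linspace(0,1,8):
    Q=up@np.real(expm(L*f)); print(Q[:3,3].round(3),(Q@[0,0,.081,1])[:3].round(3))
E
```

```text
[[-4.554e-01  8.903e-01  2.200e-03  3.600e-01]
 [ 8.903e-01  4.554e-01  1.200e-03  3.366e-01]
 [ 1.000e-04  2.500e-03 -1.000e+00  9.110e-02]
 [ 0.000e+00  0.000e+00  0.000e+00  1.000e+00]]
dz 0.002294646022125993
14 x [-0.0182, 0.0086, 0.0023] [-2.5, -0.09, 0.29] mid [0.472 0.249 0.173]
[0.36  0.337 0.181] [0.36  0.337 0.1  ]
[0.392 0.312 0.177] [0.399 0.315 0.096]
[0.424 0.287 0.174] [0.437 0.293 0.095]
[0.456 0.262 0.173] [0.475 0.271 0.095]
[0.487 0.237 0.174] [0.513 0.248 0.098]
[0.519 0.211 0.176] [0.55  0.224 0.103]
[0.549 0.184 0.18 ] [0.587 0.201 0.11 ]
[0.58  0.158 0.185] [0.623 0.176 0.119]
```

{"api": "apply_moves", "payload": {
  "commands": [0.005, 0, 0, -0.004, 0, 0, 0, 0.005, 0, 0, -0.008, 0, 0, 0, 0.005, 0, 0, -0.012, 0, 0, 0, 0.005, 0, 0, -0.016, 0, 0, 0, 0.005, 0, 0, -0.018, 0, 0, 0, 0.005, 0, 0, -0.018, 0, 0, 0, 0.005, 0, 0, -0.014, 0, 0, 0, 0.005, 0, 0, 0, 0, 0, 0]
}}

```text
clock: 13.45
eef_pos: [0.3606, 0.3377, 0.1834]
orientation: [[-0.456, 0.89, 0.005], [0.89, 0.456, 0.004], [0.002, 0.006, -1.0]]
ft_force: [-0.2, 0.5, 0.1]
width: 0.0131
gripper_force: 42.1
```

{"api": "apply_moves", "payload": {
  "commands": [0.005, -0.0182, 0.0086, 0.0023, -2.5, -0.09, 0.29, 0.005, -0.0182, 0.0086, 0.0023, -2.5, -0.09, 0.29, 0.005, -0.0182, 0.0086, 0.0023, -2.5, -0.09, 0.29, 0.005, -0.0182, 0.0086, 0.0023, -2.5, -0.09, 0.29, 0.005, -0.0182, 0.0086, 0.0023, -2.5, -0.09, 0.29, 0.005, -0.0182, 0.0086, 0.0023, -2.5, -0.09, 0.29, 0.005, -0.0182, 0.0086, 0.0023, -2.5, -0.09, 0.29, 0.005, -0.0182, 0.0086, 0.0023, -2.5, -0.09, 0.29, 0.005, -0.0182, 0.0086, 0.0023, -2.5, -0.09, 0.29, 0.005, -0.0182, 0.0086, 0.0023, -2.5, -0.09, 0.29, 0.005, -0.0182, 0.0086, 0.0023, -2.5, -0.09, 0.29, 0.005, -0.0182, 0.0086, 0.0023, -2.5, -0.09, 0.29]
}}

```text
clock: 14.45
eef_pos: [0.5479, 0.1834, 0.1778]
orientation: [[-0.399, 0.793, 0.46], [0.917, 0.346, 0.198], [-0.003, 0.501, -0.866]]
ft_force: [-0.1, 1.4, -1.0]
width: 0.0132
gripper_force: 42.0
```

{"api": "apply_moves", "payload": {
  "commands": [0.005, -0.0182, 0.0086, 0.0023, -2.5, -0.09, 0.29, 0.005, -0.0182, 0.0086, 0.0023, -2.5, -0.09, 0.29, 0.005, 0, 0, 0, 0, 0, 0, 0.005, 0, 0, 0, 0, 0, 0]
}}

```text
clock: 14.78
eef_pos: [0.5772, 0.1567, 0.1822]
orientation: [[-0.388, 0.757, 0.526], [0.922, 0.318, 0.222], [0.001, 0.571, -0.821]]
ft_force: [0.0, -0.0, -1.1]
width: 0.0133
gripper_force: 42.0
```

```bash
python3 - <<'E'
from h import *
where(); T=cur(); print(T[:3,3]); rows(T,np.load("pre.npy"),2); 
st=bot.get_state(); im=read_camera("wrist")[:,:,::-1]
cv2.imwrite("pics/w4.png",cv2.resize(im[110:410,120:520],(800,600),interpolation=cv2.INTER_CUBIC))
E
```

```text
TCP in bay mm [ -1.8  -0.2 102.4] rot err deg [ 0.15 -0.05  0.15]
[0.57724536 0.15666507 0.18220493]
2 x [0.0001, 0.0018, -0.0003] [-0.19, -0.02, -0.03] mid [0.578 0.157 0.184]
```

View pics/w4.png

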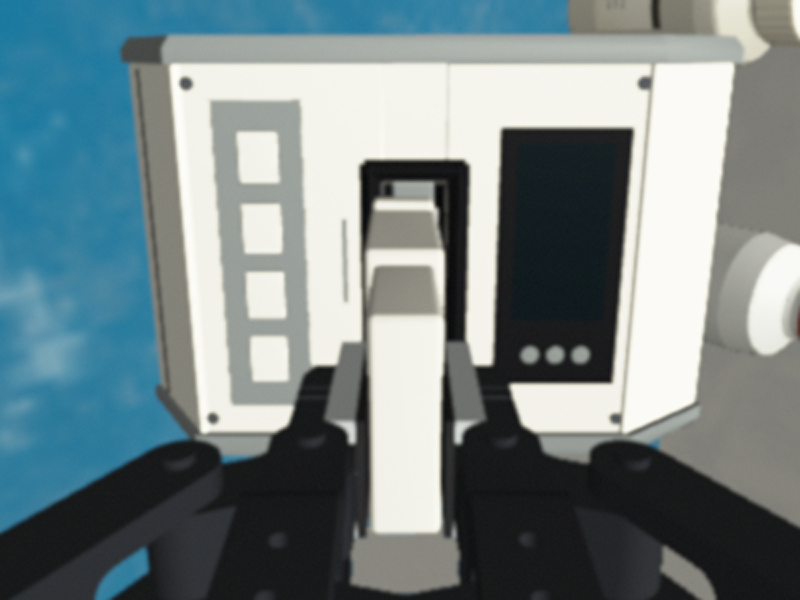

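The cartridge is held square. Its lower end is at crop (405,200) and the slot centre is at column 414, so it needs about 3.5 mm up the panel, which agrees with the computed correction.

{"api": "apply_moves", "payload": {
  "commands": [0.005, 0, 0.0018, 0, -0.19, 0, 0, 0.005, 0, 0.0018, 0, -0.19, 0, 0, 0.005, 0, 0, 0.008, 0, 0, 0, 0.005, 0, 0, 0.008, 0, 0, 0, 0.005, 0, 0, 0.006, 0, 0, 0, 0.005, 0, 0, 0.006, 0, 0, 0, 0.005, 0, 0, 0.006, 0, 0, 0, 0.005, 0, 0, 0.006, 0, 0, 0, 0.005, 0, 0, 0, 0, 0, 0]
}}

```text
clock: 15.58
eef_pos: [0.6028, 0.1668, 0.1517]
orientation: [[-0.387, 0.752, 0.533], [0.922, 0.317, 0.222], [-0.002, 0.578, -0.816]]
ft_force: [1.7, -1.4, -2.4]
width: 0.0132
gripper_force: 45.2
```

```bash
python3 -c "
from h import *
where(); print(B.T@bot.get_state()['ft_force']); rows(cur(),np.load('ins.npy'),5)"
```

```text
TCP in bay mm [ 3.1 -0.8 61.7] rot err deg [-0.3  -0.2   0.08]
[-0.52313881 -2.00233803 -2.51385459]
5 x [0.0002, -0.0002, 0.0087] [0.02, 0.02, 0.0] mid [0.614 0.172 0.134]
```

{"api": "apply_moves", "payload": {
  "commands": [0.005, 0, 0, 0.007, 0, 0, 0, 0.005, 0, 0, 0.007, 0, 0, 0, 0.005, 0, 0, 0.007, 0, 0, 0, 0.005, 0, 0, 0.007, 0, 0, 0, 0.005, 0, 0, 0, 0, 0, 0]
}}

```text
clock: 16.0
eef_pos: [0.6175, 0.1732, 0.1285]
orientation: [[-0.388, 0.752, 0.533], [0.922, 0.317, 0.223], [-0.001, 0.577, -0.817]]
ft_force: [3.3, -2.8, -3.7]
width: 0.0132
gripper_force: 44.8
```

```bash
python3 -c "
from h import *
where(); print(B.T@bot.get_state()['ft_force']); rows(cur(),np.load('ins.npy'),5)"
```

```text
TCP in bay mm [ 3.1 -0.7 33.4] rot err deg [-0.26 -0.16  0.08]
[-0.538328   -3.89339437 -4.19477309]
5 x [0.0001, -0.0002, 0.0031] [0.01, 0.02, 0.0] mid [0.621 0.175 0.122]
```

{"api": "apply_moves", "payload": {
  "commands": [0.005, -0.0005, 0, 0.005, 0, 0, 0, 0.005, -0.0003, 0, 0.005, 0, 0, 0, 0.005, 0, 0, 0.004, 0, 0, 0, 0.005, 0, 0, 0, 0, 0, 0]
}}

```text
clock: 16.33
eef_pos: [0.6247, 0.1759, 0.1175]
orientation: [[-0.389, 0.752, 0.532], [0.921, 0.317, 0.224], [-0.0, 0.577, -0.817]]
ft_force: [2.4, -3.3, -4.8]
width: 0.0134
gripper_force: 44.9
```

```bash
python3 -c "
from h import *
where(); print(B.T@bot.get_state()['ft_force']); rows(cur(),np.load('ins.npy'),5)"
```

```text
TCP in bay mm [ 3.  -0.9 20.1] rot err deg [-0.26 -0.09  0.08]
[-2.00969778 -3.99260823 -4.43554976]
5 x [0.0001, -0.0002, 0.0004] [0.01, 0.0, 0.0] mid [0.625 0.176 0.116]
```

{"api": "apply_moves", "payload": {
  "commands": [0.005, 0, 0, 0.001, 0, 0, 0, 0.03, 0, 0, 0, 0, 0, 0, 0.045, 0, 0, 0, 0, 0, 0, 0.045, 0, 0, 0, 0, 0, 0, 0.045, 0, 0, -0.01, 0, 0, 0, 0.045, 0, 0, -0.02, 0, 0, 0, 0.0, 0, 0, -0.015, 0, 0, 0, 0.0, 0, 0, 0, 0, 0, 0, 0.0, 0, 0, 0, 0, 0, 0, 0.0, 0, 0, 0, 0, 0, 0, 0.0, 0, 0, 0, 0, 0, 0]
}}

```text
clock: 17.25
eef_pos: [0.6016, 0.1668, 0.1542]
orientation: [[-0.39, 0.751, 0.533], [0.921, 0.317, 0.226], [0.0, 0.579, -0.815]]
ft_force: [-0.2, -0.3, -0.5]
width: -0.0002
gripper_force: 0.0
```

```bash
python3 - <<'E'
from h import *
where(); st=bot.get_state(); print(st["width"],B.T@st["ft_force"])
im=read_camera("wrist")[:,:,::-1]
cv2.imwrite("pics/w5.png",cv2.resize(im[110:410,120:520],(800,600),interpolation=cv2.INTER_CUBIC))
E
```

```text
TCP in bay mm [ 3.7 -0.4 64.3] rot err deg [-0.37 -0.01  0.05]
-0.00023500706388683522 [-0.52759963 -0.18177627 -0.22753265]
```

View pics/w5.png

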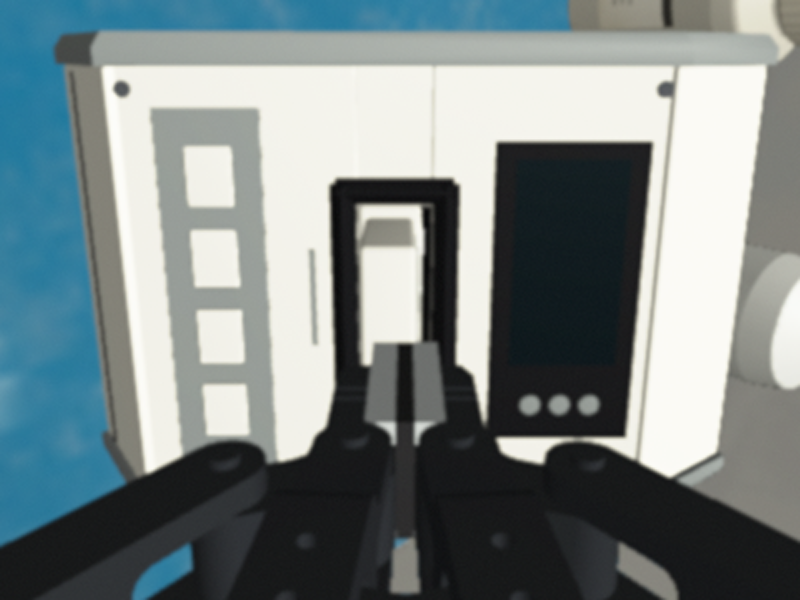

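The fresh cartridge sits in the slot at the ejected height, with the head at crop (388,300). Now I press with closed fingers, moving about 2 mm down the panel first to centre them on the head.

{"api": "apply_moves", "payload": {
  "commands": [0, 0, -0.002, 0.008, 0.3, 0, 0, 0, 0, 0, 0.008, 0, 0, 0, 0, 0, 0, 0.006, 0, 0, 0, 0, 0, 0, 0.004, 0, 0, 0, 0, 0, 0, 0.004, 0, 0, 0, 0, 0, 0, 0.004, 0, 0, 0, 0, 0, 0, 0.003, 0, 0, 0, 0, 0, 0, 0.003, 0, 0, 0, 0, 0, 0, 0.002, 0, 0, 0, 0, 0, 0, 0, 0, 0, 0]
}}

```text
clock: 18.13
eef_pos: [0.6224, 0.1754, 0.1189]
orientation: [[-0.389, 0.754, 0.529], [0.921, 0.318, 0.224], [0.0, 0.575, -0.818]]
ft_force: [-3.5, -1.6, 2.4]
width: 0.0001
gripper_force: 1.8
```

```bash
python3 -c "
from h import *
where(); print(B.T@bot.get_state()['ft_force'])"
```

```text
TCP in bay mm [ 1.9 -0.6 22.5] rot err deg [-0.08 -0.04  0.06]
[-1.75765962 -0.07542387  4.20930414]
```

{"api": "apply_moves", "payload": {
  "commands": [0, 0, 0, 0.002, 0, 0, 0, 0, 0, 0, 0.001, 0, 0, 0, 0, 0, 0, 0.001, 0, 0, 0, 0, 0, 0, 0.001, 0, 0, 0, 0, 0, 0, 0, 0, 0, 0]
}}

```text
clock: 18.55
eef_pos: [0.6252, 0.1764, 0.1174]
orientation: [[-0.389, 0.752, 0.532], [0.921, 0.318, 0.225], [-0.0, 0.578, -0.816]]
ft_force: [-14.5, -6.0, 19.1]
width: 0.0002
gripper_force: 12.1
```

```bash
python3 -c "
from h import *
where(); print(B.T@bot.get_state()['ft_force'])"
```

```text
TCP in bay mm [ 3.5 -0.7 19.6] rot err deg [-0.28 -0.05  0.05]
[-1.84750226  0.14465535 24.62666552]
```

{"api": "apply_moves", "payload": {
  "commands": [0, 0, 0, -0.004, 0, 0, 0, 0, 0, 0, -0.004, 0, 0, 0, 0, 0, 0, -0.008, 0, 0, 0, 0, 0, 0, -0.02, 0, 0, 0, 0, 0, 0, -0.03, 0, 0, 0, 0, 0, 0, -0.025, 0, 0, 0, 0, 0, 0, 0, 0, 0, 0, 0, 0, 0, 0, 0, 0, 0, 0, 0, 0, 0, 0, 0, 0]
}}

```text
clock: 19.3
eef_pos: [0.577, 0.1562, 0.1894]
orientation: [[-0.389, 0.753, 0.53], [0.921, 0.318, 0.224], [0.0, 0.575, -0.818]]
ft_force: [0.4, -1.0, 0.3]
width: -0.0002
gripper_force: 0.0
```

```bash
python3 - <<'E'
from h import *
where(); st=bot.get_state(); k=cam("wrist",st)
im=cv2.cvtColor(read_camera("wrist"),cv2.COLOR_RGB2GRAY)
cc=int(proj(k,bay+.022*B[:,2])[0][0]); print("head col",cc)
print(im[175:290,cc-4:cc+5].mean(1).astype(int).tolist())
for h in(15,22,34): print(h,[proj(k,bay+B@np.array([a,b,h])/1e3)[0].round(1).tolist() for a,b in((0,23),(0,-23),(-7,0),(7,0))])
print(im[236:246,cc-35:cc+40].mean(0).astype(int).tolist())
# bystanders: difference against the first pictures
for n in("scene","side"):
    a=read_camera(n)[:,:,::-1]; d=cv2.absdiff(a,cv2.imread(f"pics/{n}0.png")).max(2)
    for nm,q,hh in(("va",(.428,.158),.03),("vb",(.585,.399),.03),("bk",(.53,.455),.035),("green",(.249,.351),.05)):
        u,v=proj(cam(n),[*q,hh])[0].astype(int); print(n,nm,(u,v),d[v-15:v+15,u-12:u+12].mean().round(1))
E
```

```text
TCP in bay mm [  2.   -0.5 108.6] rot err deg [-0.12 -0.03  0.05]
head col 319
[243, 243, 243, 243, 243, 243, 243, 243, 243, 243, 243, 237, 187, 98, 36, 21, 22, 22, 22, 20, 18, 17, 48, 135, 217, 234, 211, 165, 139, 136, 138, 139, 139, 141, 160, 203, 231, 239, 242, 242, 242, 242, 242, 242, 242, 242, 242, 242, 242, 242, 242, 242, 242, 242, 242, 242, 242, 242, 242, 242, 242, 242, 242, 242, 242, 242, 242, 242, 242, 241, 242, 242, 242, 242, 241, 242, 241, 241, 242, 241, 241, 241, 241, 241, 241, 241, 241, 241, 241, 241, 241, 241, 241, 241, 241, 241, 241, 241, 241, 241, 240, 232, 181, 99, 40, 34, 49, 57, 60, 59, 60, 59, 60, 60, 59]
15 [[319.5, 208.6], [319.7, 275.4], [309.0, 242.9], [330.2, 242.9]]
22 [[319.4, 210.9], [319.7, 279.4], [308.6, 246.1], [330.5, 246.0]]
34 [[319.3, 215.0], [319.6, 286.8], [308.0, 251.9], [331.0, 251.9]]
[239, 224, 184, 178, 215, 238, 242, 243, 243, 239, 204, 115, 34, 12, 15, 21, 26, 27, 27, 29, 52, 87, 103, 121, 172, 221, 237, 240, 240, 241, 241, 241, 241, 241, 242, 242, 242, 242, 243, 242, 243, 243, 243, 244, 241, 231, 208, 158, 83, 26, 24, 45, 49, 31, 16, 14, 15, 21, 26, 27, 26, 44, 112, 198, 238, 243, 243, 242, 242, 242, 242, 242, 242, 243, 242]
scene va (np.int64(350), np.int64(254)) 4.5
scene vb (np.int64(204), np.int64(295)) 5.2
scene bk (np.int64(204), np.int64(331)) 5.9
scene green (np.int64(381), np.int64(373)) 4.3
side va (np.int64(348), np.int64(247)) 1.9
side vb (np.int64(250), np.int64(329)) 1.7
side bk (np.int64(287), np.int64(352)) 1.7
side green (np.int64(475), np.int64(298)) 1.9
```

The head profile matches the latched picture from the start: a 67 px span, where ejected would give about 72. The vials, beaker and green part have not moved. Handing in.

```bash
python3 -c "
from rig import bot
print(bot.sign_off())"
```

```text
the job is handed in; nothing more can be done
None
```

The job is done and handed in, about 19 s into the 69 s limit: the spent cartridge stands in the steel tray, the fresh one is latched in the reader, and the beaker, both vials and the green look-alike were not disturbed.

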